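# Clamp the model gas tank with the rim-scale handwheel

### The arm

A 6-joint arm with a two-finger parallel gripper is mounted at the origin on a cart in front of the work surface, level with it; the furniture and walls round the work are solid. World frame = base frame: x ahead of the robot, y to its left, z up, the work surface at z = 0. Lengths are in m, angles in rad, forces in N, time in s.
With the tool pointing down it reaches from about 0.425 to 0.925 m from the base axis. Payload 12.5 kg.
Tool frame: the origin (TCP) lies between the finger pads; the fingertips stand 14 mm ahead of it and the grasp point (between the pads) lies 5 mm behind it (bot.tips_ahead is the z of the fingertips in the tool frame, in m); z points along the fingers, y is the line along which they close (so a half turn about z gives the same grasp; the last joint's range is limited). The gripper opens to 85 mm and grips with 20 to 120 N. Pads are 22 mm wide; open, the fingers measure 114 mm over their backs; the gripper's body (76 mm by 85 mm) begins 54 mm behind the grasp point. The pads swing forward as they close: fully open they stand 13 mm farther back than shut.
Start: joints at [-1.363, 0.491, 1.559, -0, 1.092, -0.106], TCP at [0.193, -0.594, 0.245] pointing down, gripper open.
Joint ranges: [-3.1, 3.1], [-0.84, 2.19], [0.05, 2.79], [-1.13, 4.28], [0.06, 2.93], [-2.69, 2.69]. Speed limits (rad/s): [2.22, 2.22, 2.79, 3.14, 3.14, 3.14].

### API

Orientations are given as a unit quaternion [x, y, z, w].
In Python, from station import bot gives the robot as it stands.
- The arm moves only by the tool play_rows, never from a script. Its argument "deltas" is one flat list of numbers, 6 for each row, row after row: the shift along the world's x, y, z in m, then the turn, a rotation vector about the world's x, y, z in degrees. A call has exactly 8 rows; each row shifts and turns the commanded pose from where the row before left it; what a row does not reach is not made up. A row lasts 1/8 s, in which the tool goes at most 62.5 mm and 10.7 degrees, less where a joint would pass 70% of its speed; a pose out of reach is approached as far as the arm can. A call is refused whole if a number of a shift passes 0.0625 or a number of a turn 10.7, either way. A call with a gripper value outside its range is refused whole. "fingers" is the opening in per cent of the stroke, from 0 (shut) to 100 (fully open), set as the call begins (left out, the last holds). The fingers move at their own pace and stop on an object; "force" is the grip in N (left out, the last holds). Time passes only in rows, so rows that do not move let the fingers close, or fill a call up. It gives the time, the measured TCP pose, the force, the opening and the grip force at its end, in the units of the state.
- bot.state(): the state, without advancing time (a new reading comes with each control period).
- bot.capture(name): name is "scene" or "top" or "wrist"; returns (picture, depth): 384x512x3 uint8, blue, green, red; 384x512 float32, m along the optical axis (not along the pixel's ray), 0 where there is no reading.
- bot.camera_params(name): a dict with "fovy" (degrees; the focal length in pixels is half the picture's height over the tangent of half this angle, whatever the lens; pixels are square), "cx", "cy" (the principal point, pixels), "distortion" ([k1, k2, p1, p2, k3] as OpenCV has them; the pictures are not rectified), "rvec" (rotation vector, rad) and "tvec" (3), from world to camera coordinates, as OpenCV has them. Camera axes: x right, y down, z forward; pixel columns grow to the right and rows downward; lengths in m; the calibration is good to about 2 mm. A picture is of the moment at which its call begins: read the wrist's pose just before it. camera_params takes no time and is no camera call; for the wrist camera it gives the pose at the moment of the call.
- bot.close_job(): hands the job in; it is judged then, once.
The state is a dict: "clock": time; "joint_positions": joint angles; "dq": joint speeds; "tau": joint torques, N m; "tcp_pos": TCP position; "tcp_rot": TCP orientation; "ft_force": force on the tool from outside, world axes, zero at the start; "moment": the same for the moment, N m; "grip_width": opening from 0.0 (shut) to 1.0 (fully open); "grip_force": force on a finger pad.
Only numpy, scipy, OpenCV 4.12 (cv2) and the standard library are available. Lean on these libraries where they do the work, as an engineer would, in place of code of your own. Each camera call takes 0.05 s, during which the arm holds its last target. There are 200 camera calls.

### The job

The model gas tank's ends have just been glued: stand it squarely on the clamp bed between the sprung pad and the end block, with one end up against the end block, and let go. Then turn the handwheel clockwise by its crank knob until you feel the pad bite on the tank, and from there move the pointer on the wheel's far rim on by one stud spacing, no more, so that the tank is left held firmly but gently. Let go of the wheel and leave the other things on the table alone.

Things in the scene. Friction and masses are not known exactly. Their poses are not given: they have to be found in the camera images.
- tank: white model gas tank lying on two saddles, 34 wide (x) x 84 long (y) x 46 high (z) mm, 0.06 kg; its flanks are a plain grasp across x, best at 25 mm height. Origin at the centre of its underside, z up. It starts standing on the table. Its ends are alike.
- clamp: gluing clamp screwed to the table: aluminium bed plate 62 mm wide, top 8 mm above the table, running along the clamp's +y to the end block; at its other end a round grey housing, radius 74 mm, 30 mm high, that carries the handwheel. Origin on the wheel's axis at table height, z up, +x to the far side.
- end_block: fixed grey block with a rubber face at the far left end of the bed, 40 wide (x), 44 high mm. Origin on the bed's top under the middle of its face; the face looks along -y, its axes are those of the clamp. A tank against it has its origin at 42 mm in -y, x = 0. Between block and drawn-back pad there is 90 to 106 mm of room.
- handwheel (a joint): handwheel angle in rad, 0 to 3.2, grows clockwise from above, which closes the jaw, 12 mm per rad; starts at 0.05 to 0.3; the bite comes somewhere between 0.9 and 2.5. Friction about 0.18 N m (4.3 N at the knob) holds the wheel where it is left; the bite adds about 1.4 N at the knob at once, then 0.29 N per further mm.
- wheel_axis (a point): centre of the handwheel, on its upright axis, 42 mm above the table; the black rim has radius 46 mm and is 9 mm thick.
- pointer_tip (a point): tip of the aluminium pointer that sticks out of the rim, 59.5 mm from the axis, 42 mm above the table; it sits on the far side, across from the crank knob, and moves along the studs.
- crank_grip (a point): middle of the upright crank knob, at 42 mm from the axis and 70 mm above the table; the knob is round, about 16 mm thick, its grip from 51 to 87 mm above the table. It is fixed to the wheel.
- tape_roll: black roll of tape lying flat, 53 mm across, 18 high; a bystander, origin under its centre
- wheelset: loose grey wheel set 42x22x22 mm; a bystander, origin under its centre
- oil_bottle: needle oiler bottle, 33 mm across, 100 high; a bystander, origin under its centre
- track_rubber: grey-green cleaning block 28x60x17 mm; a bystander, origin under its centre
- sleeper_0: spare timber sleeper 12x62x10 mm; a bystander, origin under its centre
- jaw_way (a point): fixed point on the bed's top, midway under the moving jaw, 157 mm from the axis. Above it moves a pad (30 wide, 30 high mm) on a rod with a brass collar: its face stands near 157 mm + 12 mm per rad of wheel angle from the axis, but is re-set by hand each time by up to 8 mm either way and is not measured; feel its bite.
- pad_spring (a point): fixed point on the bed's top 130 mm from the axis, under the pad's coil spring. The pad needs 5 N to start giving and 1 N more per mm; it has 12 mm of give and then is solid. So one stud spacing past the bite is 6.3 mm of give, about 11 N on the tank.
- far_stud (a point): foot of the middle one of the upright steel studs of the rim scale: straight behind the axis (+x of the clamp), 64.5 mm from it, 30 mm above the table; the others stand every 30 degrees (0.524 rad) on either side, 13 mm high, fixed to the housing.
Things that resemble listed ones, but are neither listed nor needed, are in the scene too. What is shaped like the tank but blue or turquoise is not meant.

How it is judged:
On the way, in this order (a step that is already met when the one before it is completed fails the run):
1. the tank stands squarely on the bed, one end against the end block, let go, not yet clamped (y of tank in the frame of end_block between -0.048 and -0.038 m and x of tank in the frame of end_block between -0.007 and 0.007 m and z of tank in the frame of end_block below 0.003 m and angle between tank's own z axis and vertical below 0.06 rad and angle between the y axis of tank and the y axis of end_block, either way round below 0.12 rad and contact force between the fingers and tank below 0.1 N and contact force between tank and end_block below 3 N), for 0.2 s.
2. the pad has bitten: the tank is pressed against the end block (contact force between tank and end_block above 3.5 N), for 0.1 s.
At the end, for the whole second after the job is handed in: The tank stands upright (within 0.06 rad) and square (0.12 rad) on the bed, within 8 mm of the middle of the end block, pressed against it by the sprung pad with 9 to 13.5 N, which is one stud spacing past the bite, give or take a third of a spacing; wheel and tank at rest and let go (contact force between tank and end_block between 9 and 13.5 N and x of tank in the frame of end_block between -0.008 and 0.008 m and z of tank in the frame of end_block below 0.004 m and angle between tank's own z axis and vertical below 0.06 rad and angle between the y axis of tank and the y axis of end_block, either way round below 0.12 rad and velocity of joint handwheel below 0.05 rad/s and linear speed of tank below 0.01 m/s); the robot touches nothing.
It fails at once if the tank is squeezed against the end block with more than 25 N (contact force between tank and end_block above 25 N).
It fails at once if a bystander (tape roll, wheel set, oil bottle, cleaning block or sleeper) is moved by more than 20 mm (distance of any of tape_roll, wheelset, oil_bottle, track_rubber, sleeper_0 from where it was at the start of the episode above 0.02 m).
It also fails if it takes over 72 s, if anything falls off the work surface, if the arm or the gripper's body presses on something with over 40 N, if the wrist force passes 120 N, or if a joint passes its speed limit or range.

## Working session

There is one attempt and no reset: what is moved stays moved. The work goes in short steps, Python scripts to look and compute and a tool call to move; the robot and the scene stay as the last step left them, time stands still between calls to the robot, and variables do not carry over. Pictures are saved under pics/ and viewed, at most 10 in all, crops included, and the job is handed in when it is done.

Besides the shell and the picture viewer there is one more tool, called after ">>>" as a command line: name --argument value ..., lists and objects as JSON in quotes. play_rows: Moves the arm, as the interface text tells. Its arguments: {"type":"object","properties":{"deltas":{"type":"array","items":{"type":"number"}},"fingers":{"type":"number"},"force":{"type":"number"}},"required":["deltas"]}

```bash
ls; mkdir -p pics; cat > h.py <<'E'
import numpy as np,cv2
from station import bot
def cam(n):
    p=bot.camera_params(n); f=192/np.tan(np.radians(p['fovy'])/2)
    K=np.array([[f,0,p['cx']],[0,f,p['cy']],[0,0,1]]); R=cv2.Rodrigues(np.array(p['rvec'],float))[0]
    return K,np.array(p['distortion'],float),R,np.array(p['tvec'],float).ravel()
def ray(c,uv,z):
    K,d,R,t=c
    n=cv2.undistortPoints(np.array(uv,float).reshape(-1,1,2),K,d).reshape(-1,2)
    D=np.c_[n,np.ones(len(n))]@R; C=-R.T@t
    return C+D*((z-C[2])/D[:,2])[:,None]
def proj(c,P):
    K,d,R,t=c
    return cv2.projectPoints(np.array(P,float).reshape(-1,1,3),cv2.Rodrigues(R)[0],t,K,d)[0].reshape(-1,2)
E
python3 - <<'E'
from h import *
for n in('top','scene'):
    im,d=bot.capture(n); np.savez('pics/'+n,im=im,d=d); cv2.imwrite(f'pics/{n}0.png',cv2.resize(im,(800,600),interpolation=cv2.INTER_CUBIC))
    K,_,R,t=cam(n); print(n,K[0,0],-R.T@t,R[2])
print(bot.state())
E
```

```text
pics
top 488.73845473368635 [0.34761483 0.23570199 1.41466492] [ 1.54689700e-01 -1.93831393e-04 -9.87963086e-01]
scene 346.69380034660975 [-0.11826751  0.58401288  0.44716741] [ 0.76668434 -0.45487864 -0.45307896]
{'clock': 0.1, 'joint_positions': array([-1.36260280e+00,  4.91500368e-01,  1.55938010e+00,  1.82839282e-05,
        1.09171842e+00, -1.05603098e-01]), 'dq': array([ 0.00139847, -0.00038489, -0.00088308,  0.0010913 , -0.00086213,
        0.00084753]), 'tau': array([ 4.81390118e-03, -6.19447589e+01, -2.62026465e+01,  4.63846987e-06,
        2.91064840e-03,  2.55912497e-06]), 'tcp_pos': array([ 0.19290522, -0.59429119,  0.24478839]), 'tcp_rot': array([ 9.87717223e-01,  1.56251186e-01, -1.76964173e-05, -5.02875300e-04]), 'ft_force': array([ 0.11227379, -0.59246091,  0.2033884 ]), 'moment': array([-0.00816143,  0.01163309, -0.00445345]), 'grip_force': 0.0, 'grip_width': 1.000265455022535}
```

View pics/top0.png

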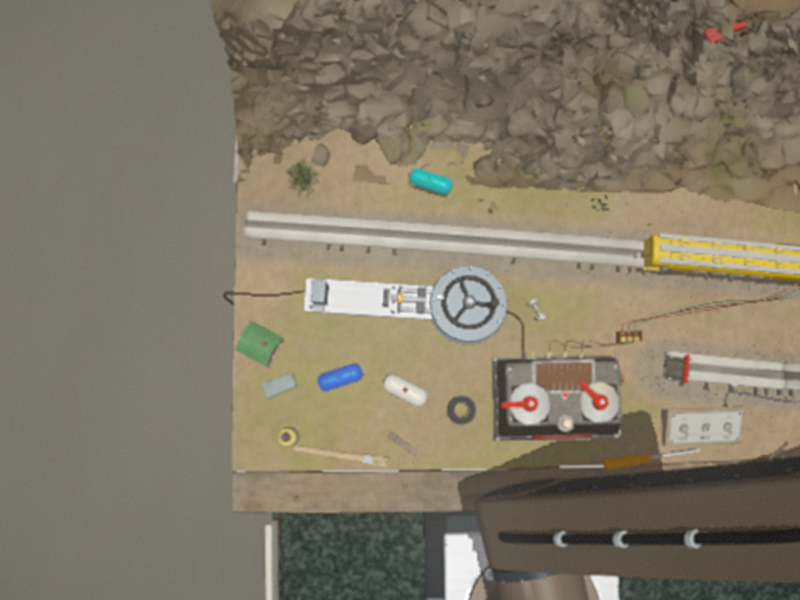

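View pics/scene0.png

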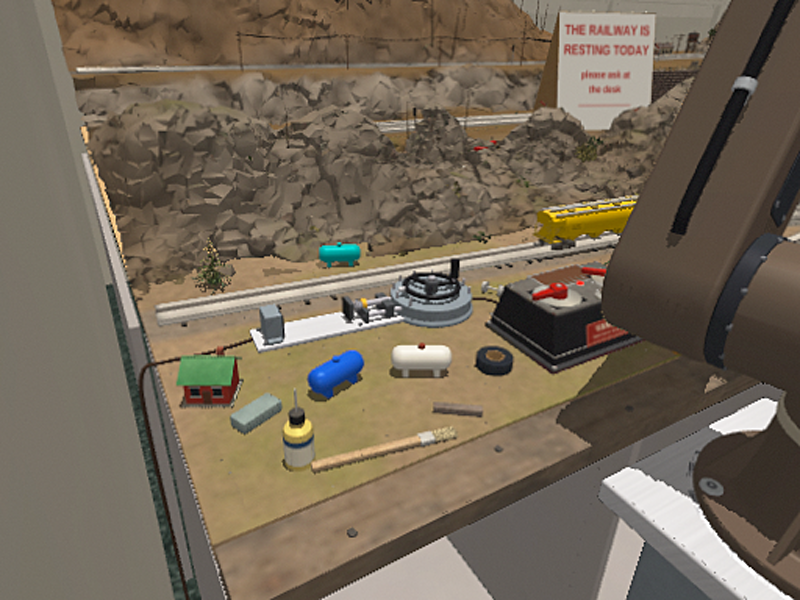

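```bash
python3 - <<'E'
from h import *
z=np.load('pics/top.npz'); im,d=z['im'],z['d']; c=cam('top')
hsv=cv2.cvtColor(im,cv2.COLOR_BGR2HSV)
def blob(m,box,zz,name):
    mm=np.zeros_like(m); x0,y0,x1,y1=box; mm[y0:y1,x0:x1]=m[y0:y1,x0:x1]
    n,l,s,ce=cv2.connectedComponentsWithStats(mm); i=1+np.argmax(s[1:,4]); p=np.argwhere(l==i)[:,::-1]
    W=ray(c,p,zz)[:,:2].astype(np.float32); r=cv2.minAreaRect(W); print(name,s[i],W.mean(0),r,np.median(d[l==i]))
def b(*a): return [int(v*.64) for v in a]
white=((hsv[...,1]<60)&(hsv[...,2]>175)).astype(np.uint8)
blob(white,b(370,360,440,420),.03,'tank')
blob(white,b(290,265,435,325),.008,'bed')
grey=((hsv[...,1]<90)&(hsv[...,0]>90)&(hsv[...,0]<120)&(hsv[...,2]<190)).astype(np.uint8)
blob(grey,b(420,255,520,350),.03,'housing')
blob(grey,b(300,270,330,320),.05,'block')
for n,p,zz in [('tape',(461,410),.018),('trans',(558,400),.07),('rub',(280,385),.017),('oil',(288,437),.1),('sleeper',(402,443),.01),('train',(655,250),.05),('blue',(340,377),.04)]:
    print(n,ray(c,[np.array(p)*.64],zz))
E
```

```text
tank [246 240  28  20 300] [0.41237828 0.2270093 ] ((0.41173529624938965, 0.227197527885437), (0.08085726201534271, 0.031542979180812836), 62.66432189941406) 1.3685935
bed [ 194  178   84   26 1505] [0.5864455  0.29931855] ((0.5860809683799744, 0.2932220697402954), (0.2443489134311676, 0.06593074649572372), 85.43621826171875) 1.4249657
housing [275 171  49  49 619] [0.573608   0.10452449] ((0.5690786838531494, 0.10951921343803406), (0.13924261927604675, 0.1376134753227234), 7.347581386566162) 1.4036014
block [199 179  10  15  86] [0.5942354  0.38463765] ((0.5936258435249329, 0.383347749710083), (0.023528140038251877, 0.04087115079164505), 85.07533264160156) 1.3843906
tape [[0.37498312 0.12534368 0.018     ]]
trans [[ 0.38829737 -0.04282594  0.07      ]]
rub [[0.42419885 0.45594259 0.017     ]]
oil [[0.33042209 0.42864251 0.1       ]]
sleeper [[0.31668717 0.23346841 0.01      ]]
train [[ 0.6629302  -0.24370605  0.05      ]]
blue [[0.43644565 0.34366634 0.04      ]]
```

>>> play_rows --deltas '[0.04,0.035,0,0,0,5.6,0.04,0.035,0,0,0,5.6,0.04,0.035,0,0,0,5.6,0.04,0.035,0,0,0,5.6,0.04,0.035,0,0,0,5.6,0.04,0.035,0,0,0,5.6,0.04,0.035,0,0,0,5.6,0.04,0.035,0,0,0,5.6]' --fingers 100 --force 20

```text
clock: 1.1
tcp_pos: [0.514, -0.3131, 0.2451]
tcp_rot: [0.853, 0.522, -0.0, -0.0]
ft_force: [-0.2, -0.4, -0.5]
grip_width: 1.0
grip_force: 0.0
```

>>> play_rows --deltas '[-0.005,0.06,0,0,0,0,-0.005,0.06,0,0,0,0,-0.005,0.06,0,0,0,0,-0.005,0.06,0,0,0,0,-0.005,0.06,0,0,0,0,-0.005,0.06,0,0,0,0,-0.005,0.06,0,0,0,0,-0.005,0.06,0,0,0,0]'

```text
clock: 2.1
tcp_pos: [0.4724, 0.1674, 0.2453]
tcp_rot: [0.854, 0.521, 0.0, 0.0]
ft_force: [0.2, 0.2, -0.3]
grip_width: 0.999
grip_force: 0.0
```

```bash
python3 - <<'E'
from h import *
c=cam('wrist'); im,d=bot.capture('wrist'); np.savez('pics/w1',im=im,d=d,K=c[0],D=c[1],R=c[2],t=c[3])
cv2.imwrite('pics/w1.png',cv2.resize(im,(800,600),interpolation=cv2.INTER_CUBIC))
s=bot.state(); print(s['tcp_pos'],s['tcp_rot'],-c[2].T@c[3],c[2],s['joint_positions'])
hsv=cv2.cvtColor(im,cv2.COLOR_BGR2HSV)
print(proj(c,[[.412,.227,.046],[.575,.11,.042],[.59,.37,.03]])/.64)
E
```

```text
[0.47148389 0.17269257 0.24530963] [ 8.52952852e-01  5.21987343e-01  3.96027879e-04 -6.99524792e-04] [0.50828082 0.23676315 0.37504167] [[ 8.89428597e-01 -4.57073586e-01  7.11707369e-04]
 [-4.35743921e-01 -8.47450603e-01  3.03240352e-01]
 [-1.38000018e-01 -2.70020763e-01 -9.52913838e-01]] [0.21870884 0.31693529 1.85425838 0.00191572 0.97010462 0.69006372]
[[276.63262334 232.06881736]
 [546.1562739  270.7832857 ]
 [407.66724609 -88.98453169]]
```

View pics/w1.png

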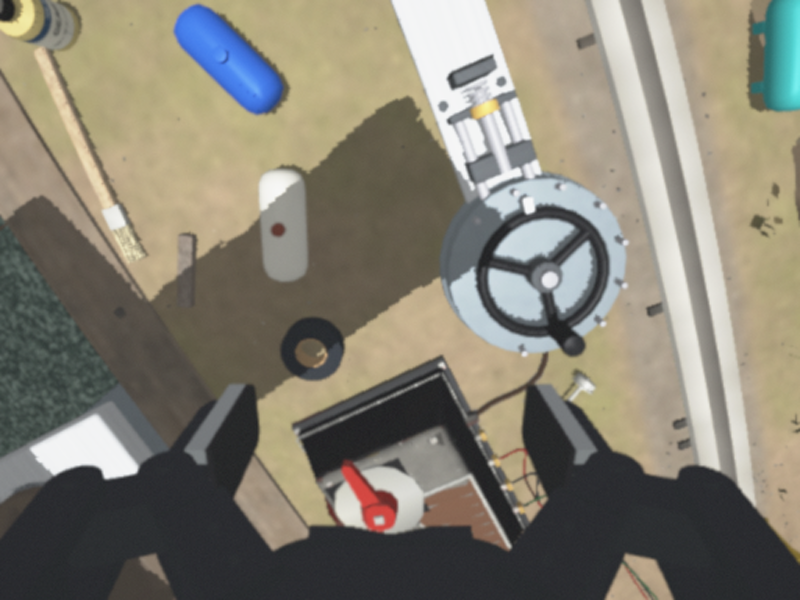

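```bash
cat >> h.py <<'E'
def cloud(c,d):
    K,D,R,t=c; v,u=np.mgrid[:384,:512]
    n=cv2.undistortPoints(np.c_[u.ravel(),v.ravel()].astype(float).reshape(-1,1,2),K,D).reshape(-1,2)
    return ((np.c_[n,np.ones(len(n))]*d.reshape(-1,1)-t)@R).reshape(384,512,3)
def rect(P,m,name):
    q=P[m][:,:2].astype(np.float32); r=cv2.minAreaRect(q); print(name,len(q),np.round(r[0],4),np.round(r[1],4),round(r[2],1),'zmax',P[m][:,2].max().round(4)); return q
def near(P,x,y,r): return np.hypot(P[...,0]-x,P[...,1]-y)<r
E
python3 - <<'E'
from h import *
z=np.load('pics/w1.npz'); c=(z['K'],z['D'],z['R'],z['t']); im=z['im']; P=cloud(c,z['d']); g=im.max(2)
Z=P[...,2]
print('table z',np.median(Z[near(P,.48,.26,.02)]))
rect(P,near(P,.412,.227,.06)&(Z>.02)&(Z<.06),'tank')
m=near(P,.575,.11,.075)&(Z>.038)&(Z<.05)&(g<70); q=rect(P,m,'rim'); (cx,cy),r=cv2.minEnclosingCircle(q); print('rim circ',cx,cy,r)
m=near(P,.575,.11,.08)&(Z>.02)&(Z<.034); q=rect(P,m,'housing'); print(cv2.minEnclosingCircle(q))
m=near(P,.575,.11,.08)&(Z>.075); q=rect(P,m,'knob')
print('pointer',ray(c,[[528*.64,203*.64]],.042),'knobtop',ray(c,[[572*.64,345*.64]],.087),'studs',ray(c,np.array([[516,192],[562,186],[600,205],[625,240],[623,285],[602,322]])*.64,.043))
m=near(P,.59,.25,.05)&(Z>.03);rect(P,m,'pad')
t=np.load('pics/top.npz'); P=cloud(cam('top'),t['d']); Z=P[...,2]
rect(P,near(P,.594,.385,.05)&(Z>.03),'block top')
rect(P,near(P,.412,.227,.06)&(Z>.02),'tank top')
E
```

```text
table z 0.0017044130615343797
tank 1935 [0.4137 0.2286] [0.0832 0.0328] 62.5 zmax 0.049
rim 1414 [0.5695 0.1125] [0.0959 0.0934] 46.0 zmax 0.0495
rim circ 0.5704909563064575 0.11147800087928772 0.04864688217639923
housing 6998 [0.5715 0.1101] [0.1384 0.1387] 40.0 zmax 0.0338
((0.5710721015930176, 0.1153464987874031), 0.07548990100622177)
knob 11372 [0.544  0.1146] [0.0358 0.1134] 35.0 zmax 0.3275
pointer [[0.58177269 0.16269202 0.042     ]] knobtop [[0.56303593 0.06998649 0.087     ]] studs [[0.57682165 0.17393748 0.043     ]
 [0.60807392 0.1630178  0.043     ]
 [0.62829996 0.13800776 0.043     ]
 [0.63666526 0.10523662 0.043     ]
 [0.62408782 0.07280397 0.043     ]
 [0.59942353 0.05177168 0.043     ]]
pad 1115 [0.5813 0.2338] [0.0655 0.0484] 84.0 zmax 0.0476
block top 152 [0.5927 0.3827] [0.0284 0.0406] 84.9 zmax 0.0588
tank top 340 [0.4126 0.2273] [0.0819 0.0334] 62.7 zmax 0.0506
```

>>> play_rows --deltas '[-0.02,0.02,-0.03,0,0,0,-0.02,0.021,-0.03,0,0,0,-0.02,0.021,-0.03,0,0,0,0,0,-0.025,0,0,0,0,0,0,0,0,0,0,0,0,0,0,0,0,0,0,0,0,0,0,0,0,0,0,0]'

```text
clock: 3.15
tcp_pos: [0.4133, 0.2274, 0.131]
tcp_rot: [0.854, 0.521, 0.001, 0.0]
ft_force: [-0.5, -0.2, -0.1]
grip_width: 0.999
grip_force: 0.0
```

```bash
python3 - <<'E'
from h import *
s=bot.state(); print(s['tcp_pos'],s['tcp_rot'])
c=cam('wrist'); im,d=bot.capture('wrist'); P=cloud(c,d);Z=P[...,2]
print('table z',np.median(Z[near(P,.48,.26,.02)]))
rect(P,near(P,.412,.227,.055)&(Z>.02)&(Z<.06),'tank')
rect(P,near(P,.412,.227,.055)&(Z>.035)&(Z<.06),'tank')
E
```

```text
[0.41329671 0.22742158 0.13099396] [8.53766598e-01 5.20655491e-01 6.59371820e-04 1.44026432e-04]
table z 0.001896234707017609
tank 3796 [0.414 0.23 ] [0.0814 0.034 ] 62.2 zmax 0.0495
tank 3231 [0.4139 0.2298] [0.0812 0.0296] 61.6 zmax 0.0495
```

>>> play_rows --deltas '[0,0.001,-0.025,0,0,0,0,0.001,-0.025,0,0,0,0,0,-0.025,0,0,0,0,0,-0.02,0,0,0,0,0,-0.016,0,0,0,0,0,0,0,0,0,0,0,0,0,0,0,0,0,0,0,0,0]'

```text
clock: 4.2
tcp_pos: [0.4132, 0.2296, 0.02]
tcp_rot: [0.854, 0.521, 0.001, 0.0]
ft_force: [0.6, 0.1, -0.5]
grip_width: 1.001
grip_force: 0.0
```

>>> play_rows --deltas '[0,0,0,0,0,0,0,0,0,0,0,0,0,0,0,0,0,0,0,0,0,0,0,0,0,0,0,0,0,0,0,0,0,0,0,0,0,0,0,0,0,0,0,0,0,0,0,0]' --fingers 0 --force 20

```text
clock: 5.2
tcp_pos: [0.413, 0.2295, 0.0195]
tcp_rot: [0.854, 0.521, 0.0, 0.0]
ft_force: [-0.1, -0.3, 5.5]
grip_width: 0.374
grip_force: 22.6
```

>>> play_rows --deltas '[0,0,0.02,0,0,0,0,0,0.04,0,0,0,0.025,0.01,0.03,0,0,4,0.035,0.012,0.02,0,0,4,0.035,0.012,0,0,0,4,0.035,0.012,0,0,0,4,0.03,0.012,0,0,0,4,0.012,0.002,0,0,0,2.3]'

```text
clock: 6.2
tcp_pos: [0.5861, 0.2899, 0.1287]
tcp_rot: [0.736, 0.677, -0.0, 0.0]
ft_force: [-0.3, -0.5, -0.7]
grip_width: 0.369
grip_force: 22.0
```

>>> play_rows --deltas '[0,0,0,0,0,0,0,0,0,0,0,0,0,0,0,0,0,0,0,0,0,0,0,0,0,0,0,0,0,0,0,0,0,0,0,0,0,0,0,0,0,0,0,0,0,0,0,0]'

```text
clock: 7.2
tcp_pos: [0.585, 0.2895, 0.1293]
tcp_rot: [0.737, 0.676, 0.0, 0.0]
ft_force: [0.1, 0.3, -0.5]
grip_width: 0.374
grip_force: 22.0
```

```bash
python3 - <<'E'
from h import *
s=bot.state(); print(s['tcp_pos'],s['tcp_rot'],s['ft_force'],s['grip_width'])
c=cam('wrist'); im,d=bot.capture('wrist'); P=cloud(c,d);Z=P[...,2]
np.savez('pics/w2',im=im,d=d,K=c[0],D=c[1],R=c[2],t=c[3])
cv2.imwrite('pics/w2.png',cv2.resize(im,(800,600),interpolation=cv2.INTER_CUBIC))
rect(P,near(P,.594,.385,.045)&(Z>.045)&(Z<.06),'block')
hsv=cv2.cvtColor(im,cv2.COLOR_BGR2HSV)
rect(P,near(P,s['tcp_pos'][0],s['tcp_pos'][1],.06)&(Z>.1)&(hsv[...,1]<50)&(hsv[...,2]>110),'tank')
rect(P,near(P,.59,.31,.07)&(Z<.02)&(Z>0)&(hsv[...,1]<40)&(hsv[...,2]>170),'bed')
print(proj(c,[[.594,.385,.052]])/.64)
E
```

```text
[0.58495483 0.28950397 0.1293133 ] [7.36803770e-01 6.76106650e-01 2.24129604e-05 4.31838748e-05] [ 0.10421807  0.25341576 -0.53988493] 0.3742139286859198
block 2609 [0.5935 0.3836] [0.0274 0.0405] 84.9 zmax 0.0552
tank 10834 [0.6011 0.2933] [0.0743 0.0745] 87.3 zmax 0.2032
bed 114 [0.6115 0.3504] [0.012  0.1095] 65.3 zmax 0.011
[[390.77426042 111.26840958]]
```

View pics/w2.png

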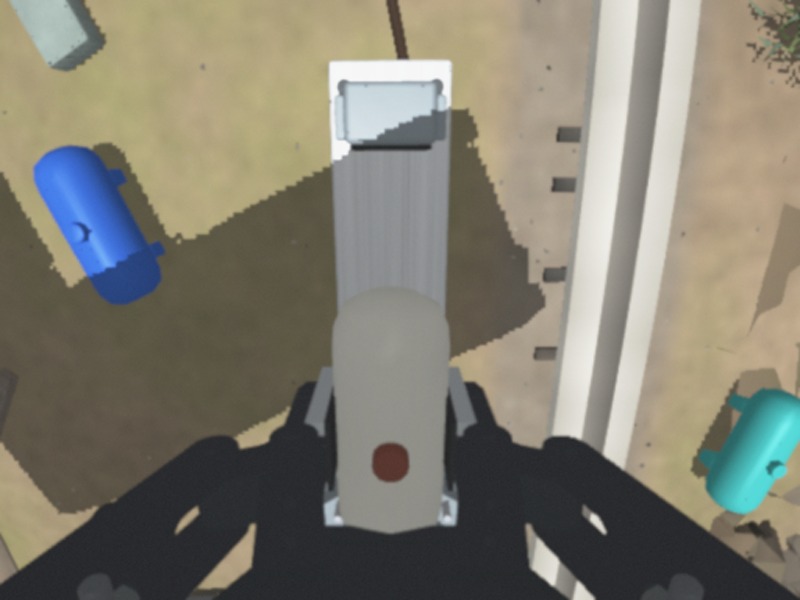

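```bash
python3 - <<'E'
from h import *
z=np.load('pics/w2.npz'); c=(z['K'],z['D'],z['R'],z['t']); im=z['im']; P=cloud(c,z['d']); hsv=cv2.cvtColor(im,cv2.COLOR_BGR2HSV)
y=np.array([np.cos(np.radians(85)),np.sin(np.radians(85))]); x=np.array([y[1],-y[0]]); o=np.array([.585,.2895])
f=lambda p:(np.array(p)[...,:2]-o)@np.c_[x,y]
a=np.array([[250,296]])
m=(hsv[...,2]<100)&(hsv[...,1]>90); m[:260]=0;m[330:]=0;m[:,:230]=0;m[:,270:]=0
v,u=np.nonzero(m); print('cap',len(u),u.mean(),v.mean(),'local xy',f(ray(c,[[u.mean(),v.mean()]],.156)), f(P[m].mean(0)),P[m][:,2].mean())
print('front of tank', f(ray(c,[[391*.64,288*.64]],.135)))
for v in range(88,104): print(v,im[v,250].tolist(),f(P[v,250]).round(4),P[v,250,2].round(4))
s=lambda k:f(P[k]) 
q=f(P[near(P,.594,.385,.045)&(P[...,2]>.045)&(P[...,2]<.06)]); print('block local',q.min(0),q.max(0))
E
```

```text
cap 418 249.48086124401914 295.6794258373206 local xy [[4.09535900e-04 9.40436255e-05]] [0.00040194 0.0011315 ] 0.1573727669594309
front of tank [[0.00066645 0.04226402]]
88 [105, 102, 94] [0.0006 0.0853] 0.0526
89 [102, 99, 92] [0.0006 0.0846] 0.0521
90 [99, 97, 90] [0.0006 0.084 ] 0.0531
91 [94, 90, 84] [0.0006 0.0834] 0.0514
92 [79, 75, 71] [0.0006 0.0827] 0.0506
93 [54, 52, 50] [0.0006 0.0822] 0.0475
94 [43, 43, 42] [0.0006 0.0815] 0.0478
95 [63, 63, 61] [0.0006 0.0808] 0.0491
96 [106, 105, 102] [0.0007 0.0805] 0.013
97 [138, 137, 135] [0.0007 0.0798] 0.0083
98 [147, 145, 143] [0.0007 0.079 ] 0.0097
99 [146, 145, 141] [0.0007 0.0782] 0.0089
100 [146, 144, 141] [0.0007 0.0774] 0.0082
101 [147, 145, 142] [0.0007 0.0767] 0.0109
102 [147, 145, 141] [0.0007 0.0759] 0.0099
103 [147, 145, 143] [0.0007 0.0751] 0.0091
block local [-0.02003212  0.08080431] [0.02048597 0.10817644]
```

>>> play_rows --deltas '[0.001,0.015,0,0,0,0,0.001,0.015,-0.015,0,0,0,0.001,0.005,-0.02,0,0,0,0,0,-0.02,0,0,0,0,0,-0.02,0,0,0,0,0,-0.015,0,0,0,0,0,-0.008,0,0,0,0,0,-0.002,0,0,0]'

```text
clock: 8.25
tcp_pos: [0.588, 0.3243, 0.0289]
tcp_rot: [0.737, 0.676, -0.0, 0.0]
ft_force: [-0.6, -0.2, 0.3]
grip_width: 0.372
grip_force: 22.0
```

>>> play_rows --deltas '[0,0,-0.0005,0,0,0,0,0.0005,0,0,0,0,0,0.0005,0,0,0,0,0,0.0005,0,0,0,0,0,0.0005,0,0,0,0,0,0,0,0,0,0,0,0,0,0,0,0,0,0,0,0,0,0]'

```text
clock: 9.25
tcp_pos: [0.5879, 0.3265, 0.0288]
tcp_rot: [0.737, 0.676, 0.0, 0.0]
ft_force: [-0.6, 0.5, -1.0]
grip_width: 0.372
grip_force: 22.0
```

>>> play_rows --deltas '[0,0,-0.0005,0,0,0,0,0,-0.0005,0,0,0,0,0,0,0,0,0,0,0.0005,0,0,0,0,0,0.0005,0,0,0,0,0,0,0,0,0,0,0,0,0,0,0,0,0,0,0,0,0,0]'

```text
clock: 10.25
tcp_pos: [0.588, 0.3275, 0.0279]
tcp_rot: [0.737, 0.676, 0.0, 0.0]
ft_force: [-1.3, 0.3, -0.5]
grip_width: 0.371
grip_force: 22.0
```

>>> play_rows --deltas '[0,0,-0.0004,0,0,0,0,0.0004,0,0,0,0,0,0,0,0,0,0,0,0.0003,0,0,0,0,0,0,0,0,0,0,0,0,0,0,0,0,0,0,0,0,0,0,0,0,0,0,0,0]'

```text
clock: 11.25
tcp_pos: [0.588, 0.3282, 0.0276]
tcp_rot: [0.737, 0.676, 0.0, 0.0]
ft_force: [0.1, -2.0, 4.0]
grip_width: 0.374
grip_force: 22.5
```

>>> play_rows --deltas '[0,0,0,0,0,0,0,0,0,0,0,0,0,0,0,0,0,0,0,0,0,0,0,0,0,0,0,0,0,0,0,0,0,0,0,0,0,0,0,0,0,0,0,0,0,0,0,0]' --fingers 100

```text
clock: 12.25
tcp_pos: [0.588, 0.3282, 0.0275]
tcp_rot: [0.737, 0.676, 0.0, 0.0]
ft_force: [-0.1, 0.7, 0.7]
grip_width: 1.002
grip_force: 0.0
```

>>> play_rows --deltas '[0,0,0.01,0,0,0,0,0,0.02,0,0,0,0,0,0.03,0,0,0,0,0,0.05,0,0,0,0,-0.02,0.05,0,0,0,0,-0.03,0.04,0,0,0,0,-0.03,0.02,0,0,0,0,0,0,0,0,0]'

```text
clock: 13.25
tcp_pos: [0.5884, 0.2468, 0.2509]
tcp_rot: [0.737, 0.675, 0.002, 0.001]
ft_force: [-0.2, 0.2, -0.5]
grip_width: 1.0
grip_force: 0.0
```

>>> play_rows --deltas '[0,-0.02,0,0,0,0,0,0,0,0,0,0,0,0,0,0,0,0,0,0,0,0,0,0,0,0,0,0,0,0,0,0,0,0,0,0,0,0,0,0,0,0,0,0,0,0,0,0]'

```text
clock: 14.25
tcp_pos: [0.588, 0.2282, 0.2474]
tcp_rot: [0.737, 0.676, 0.0, 0.0]
ft_force: [0.4, -0.5, 0.6]
grip_width: 1.001
grip_force: 0.0
```

```bash
python3 - <<'E'
from h import *
s=bot.state(); print(s['tcp_pos'],s['tcp_rot'],s['ft_force'],s['joint_positions'])
c=cam('wrist'); im,d=bot.capture('wrist'); P=cloud(c,d);Z=P[...,2]
np.savez('pics/w3',im=im,d=d,K=c[0],D=c[1],R=c[2],t=c[3])
cv2.imwrite('pics/w3.png',cv2.resize(im,(800,600),interpolation=cv2.INTER_CUBIC))
print(proj(c,[[.588,.328,.052],[.572,.1105,.042],[.563,.07,.087]])/.64)
E
```

```text
[0.58796247 0.22821739 0.24744758] [7.36813484e-01 6.76096061e-01 5.53362358e-05 5.00592208e-05] [ 0.40864121 -0.50911691  0.5541725 ] [ 2.65585546e-01  4.97092130e-01  1.54160394e+00 -4.27481689e-05
  1.10275231e+00  3.51498633e-01]
[[376.39130614 121.98535583]
 [382.16631934 404.85036324]
 [374.36236397 482.09037067]]
```

View pics/w3.png

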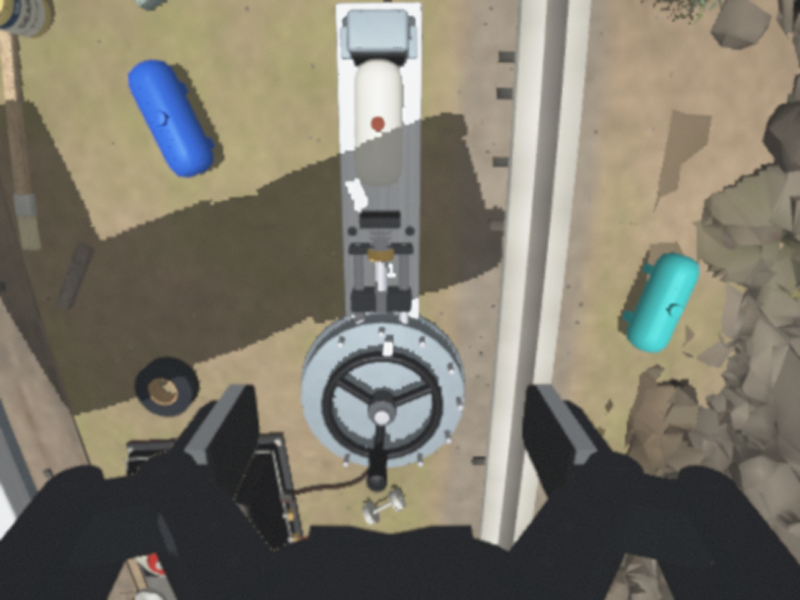

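```bash
python3 - <<'E'
from h import *
z=np.load('pics/w3.npz'); c=(z['K'],z['D'],z['R'],z['t']); im=z['im']; P=cloud(c,z['d']); Z=P[...,2]
from scipy.optimize import least_squares
th0=np.radians(-5)
def fit(S,k):
    k=np.array(k)
    r=least_squares(lambda p:(S[:,:2]-p[:2]-.0645*np.c_[np.cos(p[2]+k*np.pi/6),np.sin(p[2]+k*np.pi/6)]).ravel(),[.572,.11,th0]); print('axis',r.x,np.abs(r.fun).max())
S=ray(c,np.array([[341,342],[422,342],[450,367],[459,404],[448,437],[421,460],[346,462]])*.64,.043)
fit(S,[4,2,1,0,-1,-2,-4])
w=np.load('pics/w1.npz'); c1=(w['K'],w['D'],w['R'],w['t'])
fit(ray(c1,np.array([[516,192],[562,186],[600,205],[625,240],[623,285],[602,322]])*.64,.043),[3,2,1,0,-1,-2])
g=im.max(2)
m=near(P,.565,.07,.035)&(Z>.08)&(Z<.095)&(g<90); rect(P,m,'knobtop')
v,u=np.nonzero(m); print(u.mean()/.64,v.mean()/.64)
print('knobtop by pix',ray(c,[[377*.64,482*.64]],.087),'pointer',ray(c,[[388.5*.64,338*.64]],.042))
print('hub',[Z[int(y*.64),int(x*.64)].round(4) for x,y in[(382,413),(382,405),(375,440)]])
o=np.array([.588,.328]); a=np.radians(85.1); y=np.array([np.cos(a),np.sin(a)])
for v in range(100,150): print(v,im[v,243].tolist(),((P[v,243,:2]-o)@y).round(4),Z[v,243].round(4))
E
```

```text
axis [ 0.57182844  0.11145065 -0.07246741] 0.0012868218410806709
axis [ 0.57140229  0.10982412 -0.07684225] 0.00127186510844194
knobtop 139 [0.5646 0.0698] [0.0136 0.0145] 85.2 zmax 0.089
376.4276079136691 479.7886690647482
knobtop by pix [[0.56501869 0.0699168  0.087     ]] pointer [[0.5823388  0.16932966 0.042     ]]
hub [np.float64(0.0606), np.float64(0.054), np.float64(0.0458)]
100 [134, 140, 141] -0.0221 0.0507
101 [134, 140, 140] -0.0231 0.0521
102 [133, 139, 140] -0.0242 0.051
103 [133, 140, 141] -0.0252 0.0506
104 [134, 140, 141] -0.0262 0.0517
105 [134, 140, 140] -0.0273 0.0501
106 [133, 140, 141] -0.0283 0.0504
107 [132, 139, 139] -0.0293 0.0529
108 [132, 138, 138] -0.0304 0.0503
109 [131, 137, 139] -0.0314 0.0518
110 [131, 138, 138] -0.0325 0.0502
111 [130, 136, 137] -0.0335 0.0506
112 [129, 135, 136] -0.0345 0.0511
113 [129, 135, 135] -0.0357 0.0495
114 [128, 135, 135] -0.0367 0.0497
115 [128, 135, 135] -0.0378 0.0482
116 [128, 134, 134] -0.0389 0.0484
117 [126, 131, 132] -0.0401 0.0463
118 [126, 130, 130] -0.0412 0.0459
119 [133, 134, 133] -0.0445 0.0099
120 [140, 138, 1
[... 291 characters left out ...]
0.0091
129 [141, 139, 137] -0.0566 0.0088
130 [140, 138, 136] -0.0578 0.0087
131 [143, 141, 137] -0.059 0.0094
132 [143, 141, 139] -0.0601 0.0101
133 [135, 134, 131] -0.0616 0.0082
134 [109, 109, 106] -0.062 0.0155
135 [72, 72, 70] -0.062 0.0255
136 [46, 47, 46] -0.0619 0.0365
137 [38, 38, 37] -0.062 0.0452
138 [42, 41, 41] -0.0632 0.0446
139 [55, 54, 52] -0.0642 0.0453
140 [63, 61, 58] -0.0654 0.0443
141 [69, 66, 63] -0.0665 0.0449
142 [67, 66, 62] -0.0677 0.0443
143 [66, 64, 61] -0.0688 0.0443
144 [67, 65, 62] -0.0698 0.0452
145 [78, 76, 73] -0.071 0.0444
146 [108, 106, 105] -0.0776 0.0088
147 [123, 122, 119] -0.0787 0.01
148 [121, 118, 117] -0.075 0.0408
149 [121, 116, 115] -0.0759 0.0422
```

>>> play_rows --deltas '[-0.004,-0.03,0,0,0,5,-0.004,-0.03,0,0,0,5,-0.004,-0.03,-0.02,0,0,5,-0.004,-0.03,-0.03,0,0,5,-0.004,-0.025,-0.03,0,0,5,-0.0032,-0.0134,-0.03,0,0,5,0,0,-0.017,0,0,0,0,0,0,0,0,0]' --fingers 55

```text
clock: 15.3
tcp_pos: [0.5647, 0.0702, 0.1198]
tcp_rot: [0.537, 0.843, -0.0, -0.001]
ft_force: [0.1, -0.1, 0.2]
grip_width: 0.551
grip_force: 0.0
```

>>> play_rows --deltas '[0,0,0,0,0,0,0,0,-0.015,0,0,0,0,0,-0.015,0,0,0,0,0,-0.012,0,0,0,0,0,-0.01,0,0,0,0,0,0,0,0,0,0,0,0,0,0,0,0,0,0,0,0,0]'

```text
clock: 16.3
tcp_pos: [0.565, 0.0698, 0.0689]
tcp_rot: [0.537, 0.844, 0.0, 0.0]
ft_force: [0.6, 0.9, -1.4]
grip_width: 0.548
grip_force: 0.0
```

>>> play_rows --deltas '[0,0,0,0,0,0,0,0,0,0,0,0,0,0,0,0,0,0,0,0,0,0,0,0,0,0,0,0,0,0,0,0,0,0,0,0,0,0,0,0,0,0,0,0,0,0,0,0]' --fingers 0 --force 30

```text
clock: 17.3
tcp_pos: [0.5644, 0.0695, 0.0686]
tcp_rot: [0.537, 0.844, -0.0, -0.0]
ft_force: [-2.8, -3.9, 3.2]
grip_width: 0.179
grip_force: 29.2
```

```bash
cat >> h.py <<'E'
A=np.array([.5716,.1107])
def arc(p0,step,n,R=.042):
    for i in range(n):
        a,b=np.radians(p0-step*i),np.radians(p0-step*(i+1))
        print(np.round(R*np.array([np.cos(b)-np.cos(a),np.sin(b)-np.sin(a)]),5).tolist(),end=' ')
        if i%8==7: print(p0-step*(i+1))
def rd(k=6):
    F=[]
    for i in range(k):
        bot.capture('top'); F.append(bot.state()['ft_force'])
    s=bot.state(); F=np.mean(F,0); r=s['tcp_pos'][:2]-A; ph=np.degrees(np.arctan2(r[1],r[0])); u=r/np.hypot(*r); t=np.array([u[1],-u[0]])
    print('t',round(s['clock'],2),'pos',s['tcp_pos'].round(4),'R',np.hypot(*r).round(4),'phi',ph.round(2),'Frad',(F[:2]@u).round(2),'Ftan',(F[:2]@t).round(2),'Fz',F[2].round(2),'q6',s['joint_positions'][5].round(3))
E
python3 - <<'E'
from h import *
rd(2)
arc(-99.4,4.5,16)
E
```

```text
t 17.4 pos [0.5644 0.0695 0.0686] R 0.0419 phi -99.91 Frad 4.87 Ftan 2.59 Fz 3.3 q6 -0.431
[-0.00323, 0.00067] [-0.00317, 0.00092] [-0.00309, 0.00116] [-0.00299, 0.0014] [-0.00287, 0.00163] [-0.00273, 0.00185] [-0.00258, 0.00206] [-0.00241, 0.00226] -135.4
[-0.00222, 0.00244] [-0.00202, 0.0026] [-0.00181, 0.00275] [-0.00159, 0.00289] [-0.00136, 0.003] [-0.00112, 0.0031] [-0.00087, 0.00318] [-0.00062, 0.00324] -171.4
```

>>> play_rows --deltas '[-0.0032,0.0007,0,0,0,-4.5,-0.0032,0.0009,0,0,0,-4.5,-0.0031,0.0012,0,0,0,-4.5,-0.003,0.0014,0,0,0,-4.5,-0.0029,0.0016,0,0,0,-4.5,-0.0027,0.0018,0,0,0,-4.5,-0.0026,0.0021,0,0,0,-4.5,-0.0024,0.0023,0,0,0,-4.5]'

```text
clock: 18.4
tcp_pos: [0.5419, 0.0812, 0.0686]
tcp_rot: [0.772, 0.636, 0.0, 0.001]
ft_force: [0.8, -8.1, 1.7]
grip_width: 0.179
grip_force: 29.2
```

```bash
python3 -c "
from h import *
rd(5)"
```

```text
t 18.65 pos [0.5417 0.0814 0.0686] R 0.0418 phi -135.6 Frad 4.46 Ftan -3.28 Fz 2.26 q6 0.22
```

>>> play_rows --deltas '[-0.0022,0.0024,0,0,0,-4.5,-0.002,0.0026,0,0,0,-4.5,-0.0018,0.0028,0,0,0,-4.5,-0.0016,0.0029,0,0,0,-4.5,-0.0014,0.003,0,0,0,-4.5,-0.0011,0.0031,0,0,0,-4.5,-0.0009,0.0032,0,0,0,-4.5,-0.0006,0.0032,0,0,0,-4.5]'

```text
clock: 19.65
tcp_pos: [0.5307, 0.1044, 0.0686]
tcp_rot: [0.931, 0.366, 0.001, 0.001]
ft_force: [2.7, -9.5, -0.4]
grip_width: 0.177
grip_force: 29.2
```

```bash
python3 -c "
from h import *
rd(5)
arc(-171.4,1,40)"
```

```text
t 19.9 pos [0.5307 0.1046 0.0686] R 0.0414 phi -171.54 Frad -1.16 Ftan -6.29 Fz 0.31 q6 0.893
[-0.0001, 0.00073] [-9e-05, 0.00073] [-8e-05, 0.00073] [-7e-05, 0.00073] [-5e-05, 0.00073] [-4e-05, 0.00073] [-3e-05, 0.00073] [-1e-05, 0.00073] -179.4
[-0.0, 0.00073] [1e-05, 0.00073] [2e-05, 0.00073] [4e-05, 0.00073] [5e-05, 0.00073] [6e-05, 0.00073] [8e-05, 0.00073] [9e-05, 0.00073] -187.4
[0.0001, 0.00073] [0.00011, 0.00072] [0.00013, 0.00072] [0.00014, 0.00072] [0.00015, 0.00072] [0.00016, 0.00071] [0.00018, 0.00071] [0.00019, 0.00071] -195.4
[0.0002, 0.0007] [0.00021, 0.0007] [0.00023, 0.0007] [0.00024, 0.00069] [0.00025, 0.00069] [0.00026, 0.00068] [0.00027, 0.00068] [0.00029, 0.00068] -203.4
[0.0003, 0.00067] [0.00031, 0.00066] [0.00032, 0.00066] [0.00033, 0.00065] [0.00034, 0.00065] [0.00035, 0.00064] [0.00037, 0.00064] [0.00038, 0.00063] -211.4
```

```bash
cat >> h.py <<'E'
def tq(s):
    r=s['tcp_pos'][:2]-A; F=s['ft_force']; M=s['moment']; return np.array([np.degrees(np.arctan2(r[1],r[0]))%360-360, r[0]*F[1]-r[1]*F[0], M[2]])
def rt(k=4):
    L=[tq(bot.state())]
    for i in range(k): bot.capture('top'); L.append(tq(bot.state()))
    L=np.array(L); print('clock',bot.state()['clock'],'phi',L[-1,0].round(2)); print(np.c_[L[:,1:],L[:,1]+L[:,2]].round(3).tolist()); print('mean',(L[:,1]+L[:,2]).mean().round(4))
E
python3 -c "
from h import *
rt(2)"
```

```text
clock 20.0 phi -171.57
[[0.251, -0.217, 0.035], [0.196, -0.279, -0.083], [0.195, -0.192, 0.003]]
mean -0.0152
```

>>> play_rows --deltas '[-0.0001,0.0007,0,0,0,-1,-0.0001,0.0007,0,0,0,-1,-0.0001,0.0007,0,0,0,-1,-0.0001,0.0007,0,0,0,-1,0,0.0007,0,0,0,-1,0,0.0007,0,0,0,-1,0,0.0007,0,0,0,-1,0,0.0008,0,0,0,-1]'

```text
clock: 21.0
tcp_pos: [0.5304, 0.11, 0.0686]
tcp_rot: [0.954, 0.301, 0.001, 0.001]
ft_force: [2.5, -9.4, 0.2]
grip_width: 0.176
grip_force: 29.3
```

```bash
python3 -c "
from h import *
rt()"
```

```text
clock 21.2 phi -179.12
[[0.388, -0.197, 0.19], [0.34, -0.195, 0.145], [0.318, -0.242, 0.075], [0.32, -0.149, 0.171], [0.302, -0.184, 0.118]]
mean 0.1399
```

>>> play_rows --deltas '[0,0.0005,0,0,0,-0.75,0,0.0006,0,0,0,-0.75,0,0.0005,0,0,0,-0.75,0,0.0006,0,0,0,-0.75,0,0.0005,0,0,0,-0.75,0,0.0006,0,0,0,-0.75,0.0001,0.0005,0,0,0,-0.75,0.0001,0.0006,0,0,0,-0.75]'

```text
clock: 22.2
tcp_pos: [0.5307, 0.1143, 0.0687]
tcp_rot: [0.968, 0.251, 0.001, 0.001]
ft_force: [2.2, -9.1, -0.4]
grip_width: 0.174
grip_force: 29.3
```

```bash
python3 -c "
from h import *
rt()"
```

```text
clock 22.4 phi -185.17
[[0.365, -0.197, 0.168], [0.375, -0.181, 0.194], [0.362, -0.191, 0.171], [0.343, -0.184, 0.158], [0.333, -0.17, 0.163]]
mean 0.1708
```

>>> play_rows --deltas '[0,0.0006,0,0,0,-0.75,0.0001,0.0005,0,0,0,-0.75,0.0001,0.0006,0,0,0,-0.75,0.0001,0.0005,0,0,0,-0.75,0,0.0006,0,0,0,-0.75,0.0001,0.0005,0,0,0,-0.75,0.0001,0.0005,0,0,0,-0.75,0.0001,0.0006,0,0,0,-0.75]'

```text
clock: 23.4
tcp_pos: [0.5314, 0.1186, 0.0686]
tcp_rot: [0.98, 0.2, 0.001, 0.001]
ft_force: [3.8, -10.6, -1.1]
grip_width: 0.181
grip_force: 29.3
```

```bash
python3 -c "
from h import *
rt()
im,d=bot.capture('wrist'); cv2.imwrite('pics/w4.png',cv2.resize(im,(800,600),interpolation=cv2.INTER_CUBIC))
im,d=bot.capture('scene'); cv2.imwrite('pics/s4.png',cv2.resize(im[130:270,140:320],(800,622)))"
```

```text
clock 23.6 phi -191.23
[[0.394, -0.201, 0.193], [0.41, -0.27, 0.139], [0.371, -0.209, 0.163], [0.361, -0.25, 0.11], [0.354, -0.246, 0.108]]
mean 0.1427
```

>>> play_rows --deltas '[0.0001,0.0005,0,0,0,-0.75,0.0001,0.0006,0,0,0,-0.75,0.0001,0.0005,0,0,0,-0.75,0.0001,0.0005,0,0,0,-0.75,0.0002,0.0005,0,0,0,-0.75,0.0001,0.0006,0,0,0,-0.75,0.0001,0.0005,0,0,0,-0.75,0.0001,0.0005,0,0,0,-0.75]'

```text
clock: 24.7
tcp_pos: [0.5326, 0.1226, 0.0687]
tcp_rot: [0.989, 0.148, 0.001, 0.001]
ft_force: [4.6, -12.8, -1.1]
grip_width: 0.18
grip_force: 29.4
```

```bash
python3 -c "
from h import *
rt()
arc(-197.4,.75,32)"
```

```text
clock 24.9 phi -197.04
[[0.443, -0.152, 0.291], [0.405, -0.18, 0.225], [0.389, -0.16, 0.229], [0.434, -0.242, 0.191], [0.384, -0.22, 0.164]]
mean 0.2201
[0.00017, 0.00052] [0.00017, 0.00052] [0.00018, 0.00052] [0.00019, 0.00052] [0.0002, 0.00051] [0.0002, 0.00051] [0.00021, 0.00051] [0.00022, 0.00051] -203.4
[0.00022, 0.0005] [0.00023, 0.0005] [0.00023, 0.0005] [0.00024, 0.00049] [0.00025, 0.00049] [0.00025, 0.00049] [0.00026, 0.00048] [0.00027, 0.00048] -209.4
[0.00027, 0.00048] [0.00028, 0.00047] [0.00029, 0.00047] [0.00029, 0.00047] [0.0003, 0.00046] [0.0003, 0.00046] [0.00031, 0.00045] [0.00032, 0.00045] -215.4
[0.00032, 0.00045] [0.00033, 0.00044] [0.00033, 0.00044] [0.00034, 0.00043] [0.00034, 0.00043] [0.00035, 0.00042] [0.00036, 0.00042] [0.00036, 0.00041] -221.4
```

View pics/w4.png

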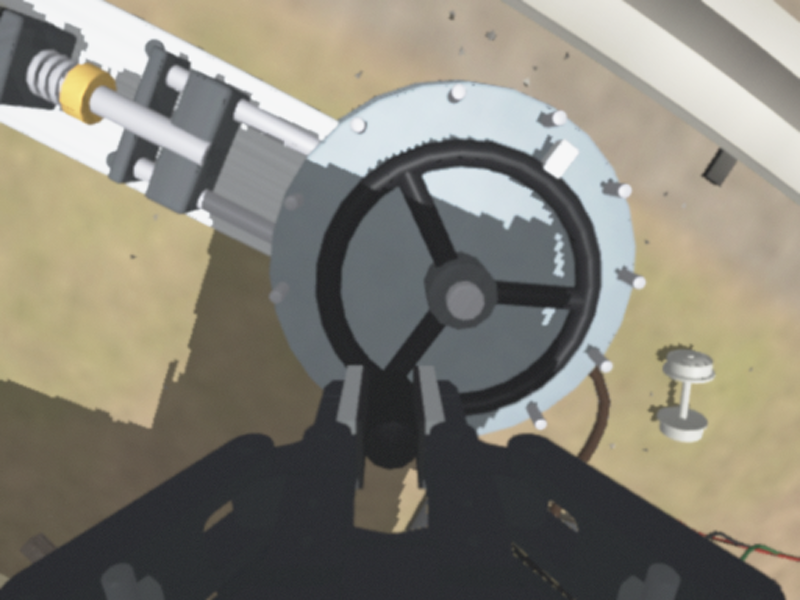

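>>> play_rows --deltas '[0.0002,0.0005,0,0,0,-0.75,0.0001,0.0005,0,0,0,-0.75,0.0002,0.0005,0,0,0,-0.75,0.0002,0.0006,0,0,0,-0.75,0.0002,0.0005,0,0,0,-0.75,0.0002,0.0005,0,0,0,-0.75,0.0002,0.0005,0,0,0,-0.75,0.0002,0.0005,0,0,0,-0.75]'

```text
clock: 25.9
tcp_pos: [0.5341, 0.1266, 0.0686]
tcp_rot: [0.995, 0.096, 0.001, 0.001]
ft_force: [5.1, -13.5, -1.0]
grip_width: 0.177
grip_force: 29.4
```

```bash
python3 -c "
from h import *
rt(3)"
```

```text
clock 26.05 phi -203.03
[[0.425, -0.159, 0.267], [0.427, -0.222, 0.205], [0.379, -0.177, 0.201], [0.405, -0.192, 0.214]]
mean 0.2216
```

>>> play_rows --deltas '[0.0002,0.0005,0,0,0,-0.75,0.0003,0.0005,0,0,0,-0.75,0.0002,0.0005,0,0,0,-0.75,0.0003,0.0005,0,0,0,-0.75,0.0002,0.0005,0,0,0,-0.75,0.0003,0.0005,0,0,0,-0.75,0.0002,0.0005,0,0,0,-0.75,0.0003,0.0004,0,0,0,-0.75]'

```text
clock: 27.05
tcp_pos: [0.5361, 0.1304, 0.0687]
tcp_rot: [0.999, 0.044, 0.001, 0.001]
ft_force: [5.1, -13.7, -1.4]
grip_width: 0.175
grip_force: 29.4
```

```bash
python3 -c "
from h import *
rt(3)"
```

```text
clock 27.2 phi -209.1
[[0.388, -0.101, 0.287], [0.371, -0.11, 0.261], [0.368, -0.134, 0.234], [0.374, -0.139, 0.235]]
mean 0.2542
```

>>> play_rows --deltas '[0.0003,0.0005,0,0,0,-0.75,0.0003,0.0005,0,0,0,-0.75,0.0003,0.0005,0,0,0,-0.75,0.0003,0.0005,0,0,0,-0.75,0.0003,0.0004,0,0,0,-0.75,0.0003,0.0005,0,0,0,-0.75,0.0003,0.0004,0,0,0,-0.75,0.0003,0.0005,0,0,0,-0.75]'

```text
clock: 28.2
tcp_pos: [0.5385, 0.134, 0.0686]
tcp_rot: [1.0, -0.008, 0.001, 0.001]
ft_force: [5.1, -16.6, -0.6]
grip_width: 0.18
grip_force: 29.5
```

```bash
python3 -c "
from h import *
rt(3)"
```

```text
clock 28.35 phi -215.19
[[0.431, -0.125, 0.306], [0.421, -0.119, 0.303], [0.409, -0.149, 0.26], [0.404, -0.091, 0.314]]
mean 0.2955
```

>>> play_rows --deltas '[0.0004,0.0005,0,0,0,-1,0.0004,0.0006,0,0,0,-1,0.0005,0.0006,0,0,0,-1,0.0004,0.0005,0,0,0,-1,0.0005,0.0006,0,0,0,-1,0.0004,0.0005,0,0,0,-1,0.0005,0.0005,0,0,0,-1,0.0004,0.0005,0,0,0,-0.5]'

```text
clock: 29.35
tcp_pos: [0.5419, 0.1381, 0.0686]
tcp_rot: [0.997, -0.074, 0.001, 0.001]
ft_force: [5.6, -18.5, -0.2]
grip_width: 0.18
grip_force: 29.7
```

```bash
python3 -c "
from h import *
rt(4)"
```

```text
clock 29.55 phi -222.73
[[0.396, -0.123, 0.273], [0.398, -0.109, 0.289], [0.379, -0.127, 0.253], [0.371, -0.167, 0.204], [0.353, -0.067, 0.286]]
mean 0.2609
```

>>> play_rows --deltas '[-0.0001,-0.0002,0,0,0,0,-0.0001,-0.0002,0,0,0,0,0,0,0,0,0,0,0,0,0,0,0,0,0,0,0,0,0,0,0,0,0,0,0,0,0,0,0,0,0,0,0,0,0,0,0,0]'

```text
clock: 30.55
tcp_pos: [0.5419, 0.1381, 0.0686]
tcp_rot: [0.997, -0.074, 0.001, 0.0]
ft_force: [6.2, -14.5, -2.1]
grip_width: 0.178
grip_force: 29.4
```

```bash
python3 -c "
from h import *
rt(2); print(bot.state()['ft_force'])"
```

```text
clock 30.65 phi -222.65
[[0.261, -0.148, 0.114], [0.254, -0.18, 0.074], [0.248, -0.037, 0.21]]
mean 0.1327
[  5.90293209 -13.77988499  -1.63191831]
```

Good; the tangential part is now below friction. Release and rise to view.

>>> play_rows --deltas '[0,0,0,0,0,0,0,0,0,0,0,0,0,0,0,0,0,0,0,0,0,0,0,0,0,0,0,0,0,0,0,0,0,0,0,0,0,0,0,0,0,0,0,0,0,0,0,0]' --fingers 45

```text
clock: 31.65
tcp_pos: [0.5405, 0.1394, 0.0684]
tcp_rot: [0.997, -0.073, -0.0, 0.0]
ft_force: [-0.3, 0.1, -0.4]
grip_width: 0.449
grip_force: 0.0
```

>>> play_rows --deltas '[0,0,0.01,0,0,0,0,0,0.02,0,0,0,0,0,0.03,0,0,0,0,0,0.04,0,0,10,0.01,0.02,0.04,0,0,10,0.01,0.02,0.03,0,0,10,0.01,0.02,0.01,0,0,10,0.01,0.03,0,0,0,10]'

```text
clock: 32.65
tcp_pos: [0.581, 0.2298, 0.2505]
tcp_rot: [0.934, 0.357, 0.001, 0.0]
ft_force: [0.2, 0.6, -0.2]
grip_width: 0.449
grip_force: 0.0
```

>>> play_rows --deltas '[0,0,0,0,0,10,0,0,0,0,0,10,0,0,0,0,0,10,0,0,0,0,0,10,0,0,0,0,0,3.5,0,0,0,0,0,0,0,0,0,0,0,0,0,0,0,0,0,0]'

```text
clock: 33.65
tcp_pos: [0.5805, 0.2294, 0.2486]
tcp_rot: [0.737, 0.676, 0.0, 0.0]
ft_force: [-0.6, -0.0, 0.5]
grip_width: 0.453
grip_force: 0.0
```

```bash
python3 - <<'E'
from h import *
s=bot.state(); print(s['clock'],s['tcp_pos'],s['tcp_rot'])
c=cam('wrist'); im,d=bot.capture('wrist'); P=cloud(c,d);Z=P[...,2]
np.savez('pics/w5',im=im,d=d,K=c[0],D=c[1],R=c[2],t=c[3])
cv2.imwrite('pics/w5.png',cv2.resize(im,(800,600),interpolation=cv2.INTER_CUBIC))
print(proj(c,[[.588,.328,.052],[.572,.1105,.042]])/.64)
rect(P,near(P,.572,.1107,.055)&(Z>.08)&(Z<.095),'knob')
o=np.array([.588,.328]); a=np.radians(85.3); y=np.array([np.cos(a),np.sin(a)]); x=np.array([y[1],-y[0]])
for n,cc,dd,ii in (('before',None,None,None),('after',c,d,im)):
    if cc is None:
        z=np.load('pics/w3.npz'); cc=(z['K'],z['D'],z['R'],z['t']); dd=z['d']; ii=z['im']
    Q=cloud(cc,dd); h=cv2.cvtColor(ii,cv2.COLOR_BGR2HSV); lx=(Q[...,:2]-o)@x; ly=(Q[...,:2]-o)@y
    m=(abs(lx)<.015)&(ly<-.05)&(ly>-.14)&(Q[...,2]>.015)&(h[...,1]>110)&(h[...,0]>8)&(h[...,0]<32)
    p=(abs(lx)<.012)&(ly<-.038)&(ly>-.11)&(Q[...,2]>.041)&(h[...,2]<90)
    print(n,'collar',m.sum(),np.percentile(ly[m],[5,50,95]).round(4),'pad top',p.sum(),np.percentile(ly[p],[5,50,95]).round(4))
    m=(abs(lx)<.03)&(abs(ly)<.06)&(Q[...,2]>.035)&(h[...,2]>95); print('tank',lx[m].mean().round(4),ly[m].min().round(4))
E
```

```text
33.65 [0.58049749 0.22941451 0.24858014] [7.37080742e-01 6.75804685e-01 6.26343105e-05 4.80543685e-05]
[[387.5402041  122.93175597]
 [391.37111125 404.71262007]]
knob 181 [0.541  0.1391] [0.0154 0.0165] 7.9 zmax 0.089
before collar 64 [-0.0951 -0.0929 -0.0907] pad top 4328 [-0.089  -0.0877 -0.0784]
tank 0.0019 -0.0417
after collar 78 [-0.0701 -0.0668 -0.0643] pad top 4625 [-0.0884 -0.0872 -0.0779]
tank 0.0007 -0.06
```

View pics/w5.png

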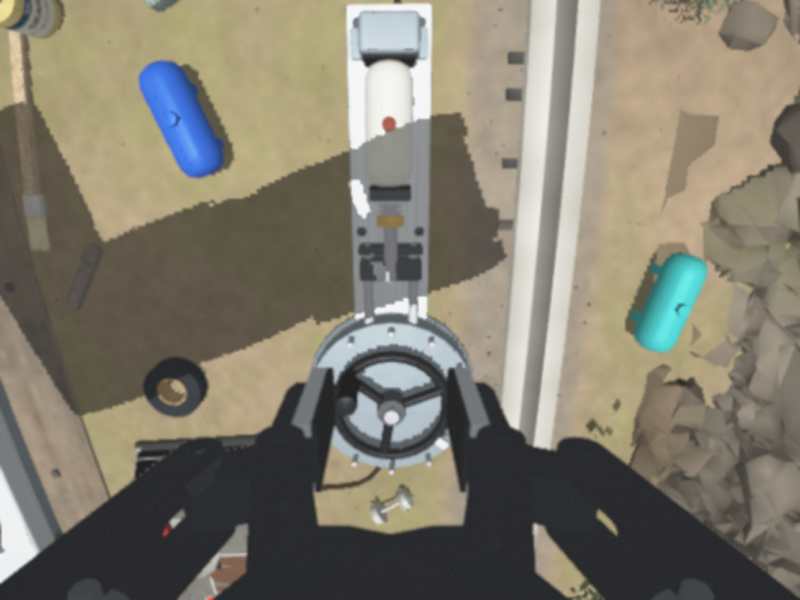

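```bash
python3 -c "
from station import bot
print(bot.close_job())"
```

```text
the job is handed in; nothing more can be done
None
```

The tank stands on the bed against the end block. It is clamped about one stud spacing past the bite, roughly 5.7 to 6.2 mm of give or about 11 N by my estimate. The wheel is released and the job is handed in, at about 34 s; no verdict came back.

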